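# Work the rolling pin out of a short drawer and hold it over the pastry board

### The arm

A 6-joint arm with a two-finger parallel gripper is mounted at the origin on a cart in front of the work surface, level with it; the furniture and walls round the work are solid. World frame = base frame: x ahead of the robot, y to its left, z up, the work surface at z = 0. Lengths are in mm, angles in rad, forces in N, time in s.
With the tool pointing down it reaches from about 300 to 775 mm from the base axis. Payload 14.6 kg.
Tool frame: the origin (TCP) lies on the front face of the gripper's body, between the roots of the fingers; the fingertips stand 97 mm ahead of it and the grasp point (between the pads) lies 78 mm ahead of it; z points along the fingers, y is the direction in which the jaws open and shut (so a half turn about z gives the same grasp; the last joint's range is limited). The gripper opens to 94 mm and grips with 3 to 60 N. Pads are 16 mm wide; open, the fingers measure 119 mm over their backs; the gripper's body (75 mm by 177 mm) begins 78 mm behind the grasp point.
Start: joints at [1.202, 0.3, 1.521, -0, 1.321, -0.067], TCP at [163.479, 525.133, 302.646] pointing down, gripper open.
Joint ranges: [-3.03, 3.03], [-0.79, 2.21], [0.23, 2.52], [-1.04, 4.18], [0, 3.07], [-2.55, 2.55]. Speed limits (rad/s): [2.22, 2.22, 2.57, 3.14, 3.14, 3.14].

### API

Orientations are given as [roll, pitch, yaw] about the fixed x, y, z axes, in that order (R = Rz(yaw) Ry(pitch) Rx(roll)).
In Python, from cell import manip, eyes, finder gives the robot as it stands.
- The arm moves only by the tool drive_tool, never from a script. Its argument "rows" is a list of rows, each an object with "offset": the shift along the tool's x, y, z in mm, a list of three; "spin": the turn about the tool's z in degrees; "jaw": the finger opening in mm, from 0 to 94. In form: [{"offset": [dx, dy, dz], "spin": spin, "jaw": jaw}, ...]. A call has 1 to 20 rows; each row shifts and turns the commanded pose from where the row before left it, along the tool's axes as they then stand; what a row does not reach is not made up. A row lasts 1/10 s, in which the tool goes at most 50 mm and 8.59 degrees, less where a joint would pass 70% of its speed; a pose out of reach is approached as far as the arm can. A call is refused whole if a number of a shift passes 50 or a number of a turn 8.59, either way. A call with a gripper value outside its range is refused whole. The fingers move at their own pace and stop on an object; "force" is the grip in N (left out, the last holds). Time passes only in rows, so rows that do not move let the fingers close. It gives the time, the measured TCP pose, the force and the opening at its end, in the units of the state.
- manip.read_state(): the state, without advancing time (a new reading comes with each control period).
- eyes.camera(name): name is "side" or "top"; returns a dict with "color" (384x512x3 uint8, blue, green, red), "depth" (384x512 float32, mm along the optical axis (not along the pixel's ray), 0 where there is no reading), "vfov" (degrees; the focal length in pixels is half the picture's height over the tangent of half this angle, whatever the lens; pixels are square), "cx", "cy" (the principal point, pixels), "rvec" (rotation vector, rad) and "tvec" (3), from world to camera coordinates, as OpenCV has them. Camera axes: x right, y down, z forward; pixel columns grow to the right and rows downward; lengths in mm; the calibration is good to about 2 mm. A picture is of the moment at which its call begins.
- manip.sign_off(): hands the job in, once; it reports no verdict.
Trained networks look in the newest picture that a camera, given by its name, has taken for a name from the list of things; names that differ only in an ending like _2 or _b are one class to them, and where a whole thing is asked for, a point or a joint stands for the part that bears it (a point fixed in the world has none). Each returns a list of dicts, best first, with "p" (0 to 1); they miss things now and then, are a little off and sometimes report something else, mostly with a low value. They report only what shows in the picture. A call takes as long as a camera call.
- finder.find_in(camera, target): "uv" ([column, row] in pixels, amid what is visible of it).
The state is a dict: "clock": time; "joints": joint angles; "qd": joint speeds; "effort": joint torques, N m; "eef_pos": TCP position; "eef_rot": TCP orientation; "wrist_force": force on the tool from outside, world axes, zero at the start; "moment": the same for the moment, N m; "finger_gap": finger opening in mm.
Only numpy, scipy, OpenCV 4.12 (cv2) and the standard library are available. Lean on these libraries where they do the work, as an engineer would, in place of code of your own. Each camera call takes 0.05 s, during which the arm holds its last target. There are 200 camera calls.

### The job

Get the rolling pin out for the pastry: pull the drawer of the small counter unit out to its stop, tip the pin front end up and draw it slantwise out through the opening, which is shorter than the pin. Carry it to the wooden pastry board and finish still holding it there, level, over the middle of the board and about a hand's breadth above it. Leave the drawer open and do not disturb the things standing round about.

Things in the scene. Friction and masses are not known exactly. Their poses are not given: they have to be found in the camera images.
- drawer_unit: Low white counter-top drawer unit with a brown wooden top, fixed, 310 deep (x) x 200 wide (y) x 120 mm high. Origin: centre of its underside; its +x points to its back, so its front face is at x = -155 mm, towards the robot. One drawer fills it. The top is 12 mm thick (underside 108 mm up) and ends flush with the front face. Spectacles lie on its rear half.
- drawer (a joint): How far the drawer is out, in m: 0 shut, 0.16 at its stop; it slides towards the unit's -x with about 3 N of friction and stays where it is left. Its front panel is 14 mm thick, upper edge 100 mm above the island. Fully out, the opening from the panel's inner face to the edge of the unit's top is 146 mm long.
- drawer_handle (a point): Middle of the drawer's steel bar handle: a round bar 10 mm thick and 100 mm long across the front (unit's y), its axis 40 mm in front of the front face and 90 mm above the island top, on two posts 80 mm apart; moves with the drawer. Can be pinched from above.
- drawer_floor (a point): Middle of the drawer's floor, 18 mm above the island; moves with the drawer. The drawer is 278 mm long (unit's x, so its front panel's inner face is 139 mm in front of this point) and 160 mm wide inside; side and back walls 8 mm thick, upper edges 82 mm above the island.
- rolling_pin: Wooden rolling pin, 262 mm long in all, 0.2 to 0.35 kg: a barrel 180 mm long, 40 mm in diameter, and at each end a thin turned handle 41 mm long, 22 mm at its thickest. Lies in the shut drawer at the start, along its depth. Origin: on the barrel's surface at mid length (20 mm off the axis); its x axis runs along the pin, at the start towards the drawer's back. It may roll.
- pin_middle (a point): Middle of the rolling pin, on its axis (its centre of mass).
- pin_front_end (a point): Tip of the pin's handle that is nearer the drawer's front at the start, on its axis; the other tip is 131 mm beyond the middle.
- pastry_board: Wooden board with darker end strips lying on the island to the robot's right, fixed, 200 (x) x 280 (y) x 18 mm thick. Origin: centre of its underside.
- salt_shaker: Glass salt shaker, 44 mm across, 90 mm high, between unit and board. Bystander. Origin in the middle of its underside, as for those below.
- pepper_mill: Dark wooden pepper mill, 55 mm across, 172 mm high, behind the salt shaker. Bystander.
- clip_jar: Clip-top jar of coffee beans, 74 mm across, 117 mm high, on the left. Bystander.
- spice_jar: Spice jar, 41 mm across, 105 mm high, on the left. Bystander.

How it is judged:
By the outcome, as a careful person would: the job done as asked, in the order asked, and still so for the second after the job is handed in, while the arm keeps its last pose, push and grip.
It also fails if it takes over 58 s, if anything falls off the work surface, if the arm or the gripper's body presses on something with over 40 N, if the wrist force passes 120 N, or if a joint passes its speed limit or range.

## Working session

There is one attempt and no reset: what is moved stays moved. The work goes in short steps, Python scripts to look and compute and a tool call to move; the robot and the scene stay as the last step left them, time stands still between calls to the robot, and variables do not carry over. Pictures are saved under pics/ and viewed, about 8 in all and at most 12, crops included, and the job is handed in when it is done.

Besides the shell and the picture viewer there is one more tool, called after "Request:" by a JSON object that holds its "name" and its "arguments". drive_tool: Moves the arm, as the interface text tells. Its arguments: {"type":"object","properties":{"rows":{"type":"array","items":{"type":"object","properties":{"offset":{"type":"array","items":{"type":"number"}},"spin":{"type":"number"},"jaw":{"type":"number"}}}},"force":{"type":"number"}},"required":["rows"]}

```bash
ls; mkdir -p pics; cat > h.py <<'E'
import numpy as np, cv2
from cell import manip, eyes, finder
from scipy.spatial.transform import Rotation as R
def cam(n):
    c=eyes.camera(n); c['f']=192/np.tan(np.radians(c['vfov'])/2)
    c['R']=cv2.Rodrigues(np.array(c['rvec'],float))[0]; c['t']=np.array(c['tvec'],float).ravel(); return c
def cloud(c):
    d=c['depth'].astype(float); v,u=np.mgrid[:384,:512]
    P=np.stack([(u-c['cx'])/c['f']*d,(v-c['cy'])/c['f']*d,d],-1)
    W=(P-c['t'])@c['R']; W[d==0]=np.nan; return W
def proj(c,p):
    q=c['R']@np.array(p,float)+c['t']; return q[:2]/q[2]*c['f']+[c['cx'],c['cy']]
E
cat > a.py <<'E'
from h import *
s=manip.read_state(); print({k:np.round(v,3) for k,v in s.items()})
for n in ['side','top']:
    c=cam(n); cv2.imwrite(f'pics/{n}0.png',c['color']); W=cloud(c)
    print(n,c['vfov'],'campos',np.round(-c['R'].T@c['t']))
    for t in ['drawer_unit','drawer_handle','rolling_pin','pastry_board','salt_shaker','pepper_mill','clip_jar','spice_jar']:
        for r in finder.find_in(n,t)[:2]:
            u,v=np.round(r['uv']).astype(int); print(t,round(r['p'],2),u,v,np.round(np.nanmedian(W[v-1:v+2,u-1:u+2].reshape(-1,3),0)))
E
python3 a.py; cd pics; python3 -c "
import cv2,numpy as np
" 
```

```text
pics
{'clock': np.float64(0.0), 'joints': array([ 1.202,  0.3  ,  1.522, -0.   ,  1.321, -0.067]), 'qd': array([-0.001,  0.   ,  0.001,  0.   ,  0.001,  0.   ]), 'effort': array([-0.0000e+00, -5.3181e+01, -3.5274e+01,  7.1000e-02,  2.4000e-02,
       -0.0000e+00]), 'eef_pos': array([163.415, 524.999, 302.074]), 'eef_rot': array([-3.14, -0.  ,  2.84]), 'wrist_force': array([-0.625,  0.195, -0.009]), 'moment': array([-0.033, -0.052, -0.025]), 'finger_gap': np.float64(94.005)}
side 55.95960590555744 campos [  70. -621. 1007.]
drawer_unit 0.59 287 176 [745.  64. 119.]
drawer_handle 0.85 260 198 [635.  78.  64.]
pastry_board 0.9 298 296 [ 506. -278.   18.]
salt_shaker 0.71 307 225 [ 692. -110.   55.]
pepper_mill 0.84 317 201 [741. -94. 127.]
clip_jar 0.8 212 147 [639. 405.  84.]
clip_jar 0.5 317 204 [742. -95. 112.]
spice_jar 0.63 307 227 [ 691. -113.   45.]
spice_jar 0.55 191 160 [552. 434.  39.]
top 54.782329097212084 campos [ 546.   70. 1352.]
drawer_unit 0.79 258 157 [763.  88. 123.]
drawer_handle 0.5 262 198 [633.  78.   4.]
rolling_pin 0.2 162 194 [646. 412. 119.]
pastry_board 0.62 360 238 [ 482. -268.   19.]
salt_shaker 0.41 311 174 [707. -92.  84.]
pepper_mill 0.6 307 160 [744. -72. 156.]
pepper_mill 0.22 257 155 [770.  91. 123.]
clip_jar 0.92 162 193 [649. 412. 118.]
spice_jar 0.75 158 218 [566. 429. 106.]
```

View pics/side0.png

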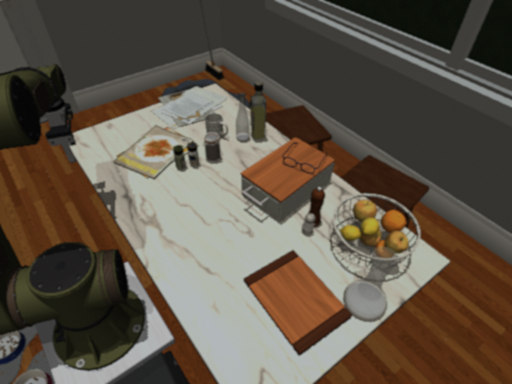

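View pics/top0.png

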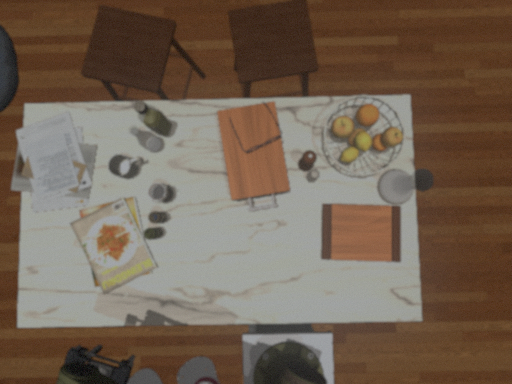

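```bash
cat > b.py <<'E'
from h import *
for n in ['top','side']:
    c=cam(n); W=cloud(c); z=W[...,2]; x=W[...,0]; y=W[...,1]
    m=(abs(z-120)<7)&(x>600)&(abs(y-90)<130)
    r=cv2.minAreaRect(W[m][:,:2].astype(np.float32)); print(n,'unit top',np.round(r[0]),np.round(r[1]),r[2],np.median(z[m]))
    # front edge line fit: per y-bin 2% x
    e=[(yy,np.percentile(x[m&(abs(y-yy)<6)],2)) for yy in range(10,170,12)]
    e=np.array(e); print('front edge',np.polyfit(e[:,0],e[:,1],1), np.round(e[:,1]))
    m=(abs(z-92)<8)&(x>560)&(x<680)&(abs(y-80)<80)
    print('bar',m.sum(),np.round(np.median(W[m],0)),np.percentile(y[m],[2,98]),np.percentile(x[m],[2,98]),np.polyfit(y[m],x[m],1))
    m=(abs(z-18)<6)&(abs(x-480)<180)&(abs(y+270)<220)
    r=cv2.minAreaRect(W[m][:,:2].astype(np.float32)); print('board',np.round(r[0]),np.round(r[1]),r[2],np.median(z[m]))
    for nm,cc,h in [('salt',(700,-105),60),('pepper',(745,-85),120),('clip',(648,412),80),('spice',(560,432),70)]:
        m=(z>h)&(np.hypot(x-cc[0],y-cc[1])<60); print(nm,np.round([x[m].min(),x[m].max(),y[m].min(),y[m].max(),z[m].max()]))
E
python3 b.py
```

```text
top unit top [788. 104.] [311. 200.] 8.335472106933594 120.9694435160817
front edge [-1.45084187e-01  6.51947998e+02] [651. 648. 648. 645. 642. 643. 640. 639. 636. 636. 633. 630. 630. 627.]
bar 154 [600.  75.  95.] [ 19.33155574 128.36685194] [586.79509819 643.68521346] [-1.30483303e-01  6.17561365e+02]
board [ 532. -286.] [301. 262.] 86.92903137207031 18.80152468764395
salt [ 690.  758. -121.  -63.  172.]
pepper [ 733.  780. -103.  -57.  174.]
clip [618. 686. 394. 460. 125.]
spice [501. 618. 422. 476. 114.]
side unit top [786. 106.] [314. 203.] 8.346646308898926 119.07773749177227
front edge [-1.42006202e-01  6.48659697e+02] [647. 644. 644. 642. 642. 638. 637. 636. 634. 635. 629. 627. 626. 625.]
bar 249 [629.  78.  93.] [  5.76774516 153.72837132] [585.59578592 648.29109521] [-1.22558727e-01  6.31133637e+02]
board [ 534. -298.] [329. 270.] 86.90666198730469 16.79693868837051
salt [ 689.  760. -120.  -64.  171.]
pepper [ 732.  774. -104.  -59.  172.]
clip [618. 684. 395. 464. 121.]
spice [502. 618. 423. 476. 110.]
```

The pictures agree with the networks. In the side view the unit is near (287,176), its handle (257,204), the board (298,296), the salt (308,226) and the pepper (317,203). The unit is yawed about 8.3° with its centre near (787,105), so the handle should be near (594,77). First I'll spin, then go above the handle.

Request:
{"name": "drive_tool", "arguments": {"rows": [{"offset":[0,0,0],"spin":8.05,"jaw":36},{"offset":[0,0,0],"spin":8.05,"jaw":36},{"offset":[0,0,0],"spin":8.05,"jaw":36},{"offset":[0,0,0],"spin":8.05,"jaw":36},{"offset":[0,0,0],"spin":8.05,"jaw":36},{"offset":[0,0,0],"spin":8.05,"jaw":36},{"offset":[0,0,0],"spin":8.05,"jaw":36},{"offset":[0,0,0],"spin":8.05,"jaw":36}]}}

```text
clock: 1.8
eef_pos: [163.5, 525.1, 302.7]
eef_rot: [3.142, 0.0, 1.71]
wrist_force: [-0.2, 0.7, 0.4]
finger_gap: 36.5
```

Request:
{"name": "drive_tool", "arguments": {"rows": [{"offset":[-31.6,22.6,0],"spin":0,"jaw":36},{"offset":[-31.6,22.6,0],"spin":0,"jaw":36},{"offset":[-31.6,22.6,0],"spin":0,"jaw":36},{"offset":[-31.6,22.6,0],"spin":0,"jaw":36},{"offset":[-31.6,22.6,0],"spin":0,"jaw":36},{"offset":[-31.6,22.6,0],"spin":0,"jaw":36},{"offset":[-31.6,22.6,0],"spin":0,"jaw":36},{"offset":[-31.6,22.6,0],"spin":0,"jaw":36},{"offset":[-31.6,22.6,0],"spin":0,"jaw":36},{"offset":[-31.6,22.6,0],"spin":0,"jaw":36},{"offset":[-31.6,22.6,0],"spin":0,"jaw":36},{"offset":[-31.6,22.6,0],"spin":0,"jaw":36},{"offset":[-31.6,22.6,0],"spin":0,"jaw":36},{"offset":[-31.6,22.6,0],"spin":0,"jaw":36},{"offset":[-31.6,22.6,0],"spin":0,"jaw":36},{"offset":[-31.6,22.6,0],"spin":0,"jaw":36},{"offset":[0,0,0],"spin":0,"jaw":36},{"offset":[0,0,0],"spin":0,"jaw":36}]}}

```text
clock: 3.6
eef_pos: [594.4, 76.7, 302.2]
eef_rot: [-3.141, -0.0, 1.715]
wrist_force: [0.4, 0.4, 0.2]
finger_gap: 35.9
```

Request:
{"name": "drive_tool", "arguments": {"rows": [{"offset":[0,0,25],"spin":0,"jaw":36},{"offset":[0,0,25],"spin":0,"jaw":36},{"offset":[0,0,25],"spin":0,"jaw":36},{"offset":[0,0,20],"spin":0,"jaw":36},{"offset":[0,0,0],"spin":0,"jaw":36}]}}

```text
clock: 4.1
eef_pos: [592.9, 78.1, 205.4]
eef_rot: [-3.137, -0.0, 1.717]
wrist_force: [-0.0, -0.4, 0.4]
finger_gap: 36.2
```

```bash
cat > c.py <<'E'
from h import *
import sys
s=manip.read_state(); print({k:np.round(s[k],2) for k in ['clock','eef_pos','eef_rot','wrist_force','joints']})
n,name,a,b,cc,d,k=sys.argv[1],sys.argv[2],*map(int,sys.argv[3:8])
c=cam(n); cv2.imwrite(f'pics/{name}.png',cv2.resize(c['color'][b:d,a:cc],None,fx=k,fy=k,interpolation=cv2.INTER_CUBIC))
np.save(f'{name}.npy',cloud(c))
E
python3 c.py side s1 200 110 360 230 5
```

```text
{'clock': np.float64(4.1), 'eef_pos': array([592.93,  78.11, 205.4 ]), 'eef_rot': array([-3.14, -0.  ,  1.72]), 'wrist_force': array([-0.03, -0.39,  0.37]), 'joints': array([ 0.07,  0.5 ,  1.48,  0.  ,  1.17, -0.08])}
```

View pics/s1.png

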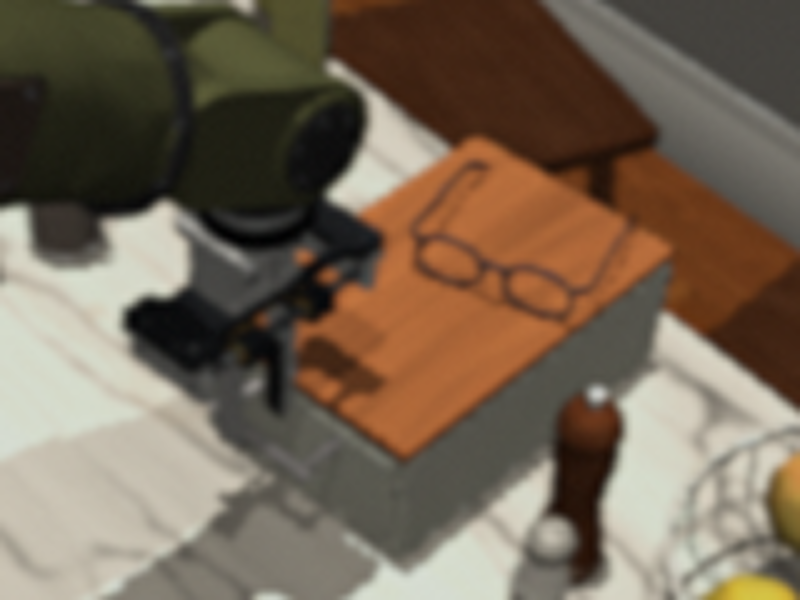

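The crop shows the gripper above the bar, with the near finger at (272,390) and the bar at (300,465). Nothing stands in the way of the descent.

Request:
{"name": "drive_tool", "arguments": {"rows": [{"offset":[0,0,10],"spin":0,"jaw":36},{"offset":[0,0,10],"spin":0,"jaw":36},{"offset":[0,0,10],"spin":0,"jaw":36},{"offset":[0,0,8],"spin":0,"jaw":36},{"offset":[0,0,0],"spin":0,"jaw":36}], "force": 40}}

```text
clock: 4.65
eef_pos: [593.9, 77.0, 168.2]
eef_rot: [-3.14, -0.0, 1.716]
wrist_force: [-0.1, 0.4, -0.4]
finger_gap: 36.1
```

Request:
{"name": "drive_tool", "arguments": {"rows": [{"offset":[0,0,0],"spin":0,"jaw":0},{"offset":[0,0,0],"spin":0,"jaw":0},{"offset":[0,0,0],"spin":0,"jaw":0},{"offset":[0,0,0],"spin":0,"jaw":0}]}}

```text
clock: 5.05
eef_pos: [594.6, 77.1, 170.1]
eef_rot: [3.14, 0.0, 1.716]
wrist_force: [2.3, 0.1, 1.1]
finger_gap: 9.0
```

Request:
{"name": "drive_tool", "arguments": {"rows": [{"offset":[0,-4,0],"spin":0,"jaw":0},{"offset":[0,-8,0],"spin":0,"jaw":0},{"offset":[0,-10,0],"spin":0,"jaw":0},{"offset":[0,-10,0],"spin":0,"jaw":0},{"offset":[0,-10,0],"spin":0,"jaw":0},{"offset":[0,-10,0],"spin":0,"jaw":0},{"offset":[0,-10,0],"spin":0,"jaw":0},{"offset":[0,-10,0],"spin":0,"jaw":0},{"offset":[0,-10,0],"spin":0,"jaw":0},{"offset":[0,-10,0],"spin":0,"jaw":0},{"offset":[0,-10,0],"spin":0,"jaw":0},{"offset":[0,-10,0],"spin":0,"jaw":0},{"offset":[0,-10,0],"spin":0,"jaw":0},{"offset":[0,-10,0],"spin":0,"jaw":0},{"offset":[0,-10,0],"spin":0,"jaw":0},{"offset":[0,-8,0],"spin":0,"jaw":0},{"offset":[0,-6,0],"spin":0,"jaw":0},{"offset":[0,-4,0],"spin":0,"jaw":0},{"offset":[0,-2,0],"spin":0,"jaw":0},{"offset":[0,0,0],"spin":0,"jaw":0}]}}

```text
clock: 7.05
eef_pos: [436.8, 53.9, 170.2]
eef_rot: [3.13, 0.0, 1.715]
wrist_force: [38.6, 5.4, -25.0]
finger_gap: 9.0
```

Request:
{"name": "drive_tool", "arguments": {"rows": [{"offset":[0,1,0],"spin":0,"jaw":30},{"offset":[0,1,0],"spin":0,"jaw":36},{"offset":[0,0,0],"spin":0,"jaw":36},{"offset":[0,0,-15],"spin":0,"jaw":36},{"offset":[0,0,-25],"spin":0,"jaw":36},{"offset":[0,0,-30],"spin":0,"jaw":36},{"offset":[0,-15,-30],"spin":8.4,"jaw":60},{"offset":[0,0,-20],"spin":8.4,"jaw":60},{"offset":[0,0,0],"spin":8.4,"jaw":60},{"offset":[0,0,0],"spin":8.4,"jaw":60},{"offset":[0,0,0],"spin":8.4,"jaw":60},{"offset":[0,0,0],"spin":8.4,"jaw":60},{"offset":[0,0,0],"spin":8.4,"jaw":60},{"offset":[0,0,0],"spin":8.4,"jaw":60},{"offset":[0,0,0],"spin":8.4,"jaw":60},{"offset":[0,0,0],"spin":8.4,"jaw":60},{"offset":[0,0,0],"spin":6,"jaw":60},{"offset":[-40,0,0],"spin":0,"jaw":60},{"offset":[-40,0,0],"spin":0,"jaw":60}]}}

```text
clock: 8.95
eef_pos: [340.5, 40.1, 288.5]
eef_rot: [-3.141, 0.003, 0.145]
wrist_force: [0.2, -0.1, 0.4]
finger_gap: 60.3
```

```bash
python3 c.py top t2 200 110 360 230 5; python3 c.py side s2 200 130 360 250 5
python3 - <<'E'
from h import *
C=np.array([787,105]);a=np.radians(8.3);U=np.array([np.cos(a),np.sin(a)]);V=np.array([-U[1],U[0]])
for n in ['t2','s2']:
    W=np.load(n+'.npy'); d=W[...,:2]-C; u=d@U; v=d@V; z=W[...,2]
    m=(u>-330)&(u<-298)&(abs(v)<90)&(abs(z-100)<8); print(n,'panel u',np.percentile(u[m],[3,50,97]) if m.any() else None)
    print('rows u: v of points z 30..75')
    for uu in range(-300,-150,12):
        m=(abs(u-uu)<6)&(abs(v)<76)&(z>10)&(z<110)
        m2=m&(z>32)
        if m2.sum()>2: print(uu,m2.sum(),'v',np.round(np.percentile(v[m2],[5,50,95])),'zmax',np.round(np.percentile(z[m],97)), 'v@top',np.round(np.median(v[m2][z[m2]>np.percentile(z[m2],70)])))
E
```

```text
{'clock': np.float64(8.95), 'eef_pos': array([340.47,  40.14, 288.55]), 'eef_rot': array([-3.14,  0.  ,  0.14]), 'wrist_force': array([ 0.24, -0.14,  0.45]), 'joints': array([ 0.01, -0.17,  2.05,  0.  ,  1.26,  1.44])}
{'clock': np.float64(9.0), 'eef_pos': array([336.1 ,  39.83, 288.38]), 'eef_rot': array([-3.14,  0.  ,  0.15]), 'wrist_force': array([ 1.75, -1.91,  2.38]), 'joints': array([ 0.01, -0.18,  2.06, -0.  ,  1.26,  1.43])}
t2 panel u [-324.58072642 -307.68789755 -300.39972393]
rows u: v of points z 30..75
-300 117 v [-66.  -3.  66.] zmax 105.0 v@top -11.0
-288 22 v [-15.  -4.   4.] zmax 50.0 v@top -5.0
-276 21 v [-13.  -6.   5.] zmax 49.0 v@top -6.0
-264 17 v [-12.  -4.   3.] zmax 47.0 v@top -4.0
-252 30 v [-19.  -3.  13.] zmax 59.0 v@top -4.0
-240 40 v [-22.  -4.  14.] zmax 59.0 v@top -8.0
-228 37 v [-21.  -3.  14.] zmax 61.0 v@top -6.0
-216 38 v [-20.  -3.  14.] zmax 60.0 v@top -5.0
-204 38 v [-21.  -3.  14.] zmax 59.0 v@top -2.0
-192 39 v [-20.  -2.  15.] zmax 60.0 v@top -3.0
-180 39 v [-20.  -3.  15.] zmax 60.0 v@top -4.0
-168 38 v [-20.  -1.  16.] zmax 59.0 v@top 1.0
-156 40 v [-19.  -3.  16.] zmax 59.0 v@top -5.0
s2 panel u [-321.41549618 -309.54992132 -301.17469782]
rows u: v of points z 30..75
-300 57 v [-71. -10.  61.] zmax 101.0 v@top -2.0
-264 12 v [-11.  -5.   2.] zmax 48.0 v@top -3.0
-252 44 v [-18.  -4.  14.] zmax 56.0 v@top -1.0
-240 36 v [-21. -11.   6.] zmax 56.0 v@top -3.0
-228 33 v [-20.  -9.  10.] zmax 58.0 v@top -1.0
-216 32 v [-20. -11.   9.] zmax 58.0 v@top -3.0
-204 34 v [-19.  -8.   9.] zmax 59.0 v@top -1.0
-192 28 v [-18. -12.   9.] zmax 58.0 v@top -5.0
-180 32 v [-19. -10.  10.] zmax 57.0 v@top -3.0
-168 31 v [-19.  -7.  12.] zmax 58.0 v@top 2.0
-156 39 v [-41.  -7.  31.] zmax 109.0 v@top 2.0
```

View pics/t2.png

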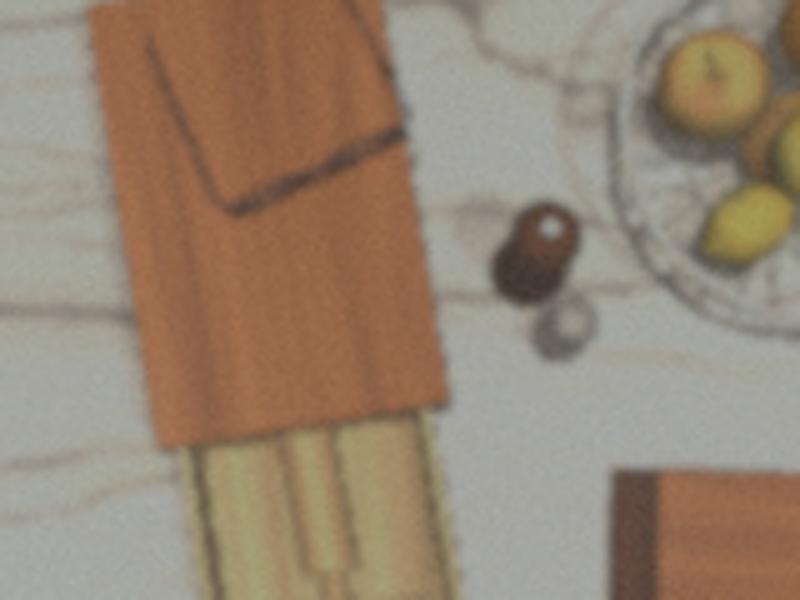

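View pics/s2.png

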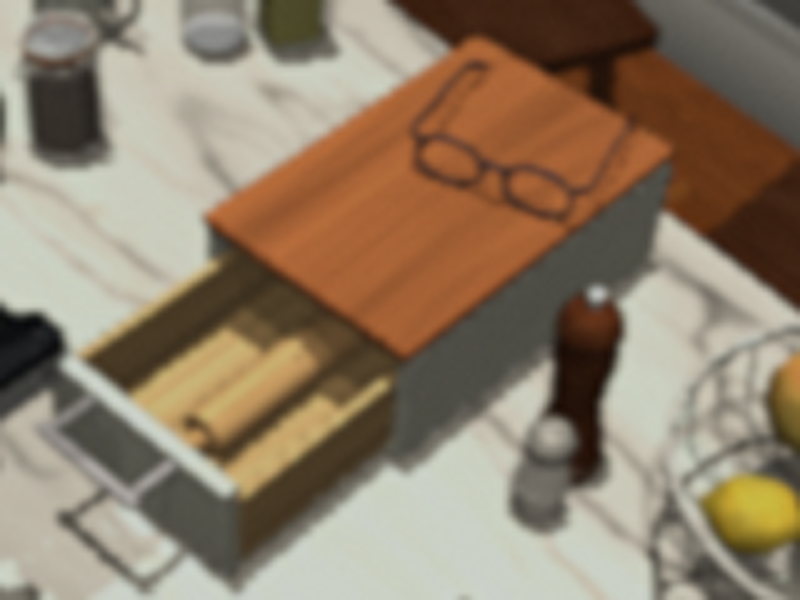

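The drawer is fully out, and the panel's inner face sits at u≈-301. The side crop shows the pin with its front handle at (197,430), lying along the drawer at v≈-3 with its top at z≈59. That agrees with floor 18 + 40. I'll grasp at u=-205.

Request:
{"name": "drive_tool", "arguments": {"rows": [{"offset":[25,0.4,0],"spin":0,"jaw":64},{"offset":[25,0.4,0],"spin":0,"jaw":64},{"offset":[25,0.4,0],"spin":0,"jaw":64},{"offset":[25,0.4,0],"spin":0,"jaw":64},{"offset":[25,0.4,0],"spin":0,"jaw":64},{"offset":[25,0.4,0],"spin":0,"jaw":64},{"offset":[25,0.4,0],"spin":0,"jaw":64},{"offset":[25,0.4,0],"spin":0,"jaw":64},{"offset":[25,0.4,0],"spin":0,"jaw":64},{"offset":[25,0,0],"spin":0,"jaw":64},{"offset":[0,0,30],"spin":0,"jaw":64},{"offset":[0,0,30],"spin":0,"jaw":64},{"offset":[0,0,0],"spin":0,"jaw":64},{"offset":[0,0,0],"spin":0,"jaw":64}]}}

```text
clock: 10.45
eef_pos: [590.0, 72.9, 230.0]
eef_rot: [-3.141, 0.001, 0.145]
wrist_force: [-0.6, -0.2, 0.5]
finger_gap: 63.9
```

Request:
{"name": "drive_tool", "arguments": {"rows": [{"offset":[-5,0,15],"spin":0,"jaw":64},{"offset":[0,0,20],"spin":0,"jaw":64},{"offset":[0,0,20],"spin":0,"jaw":64},{"offset":[0,0,20],"spin":0,"jaw":64},{"offset":[0,0,15],"spin":0,"jaw":64},{"offset":[0,0,10],"spin":0,"jaw":64},{"offset":[0,0,7],"spin":0,"jaw":64},{"offset":[0,0,0],"spin":0,"jaw":64}], "force": 15}}

```text
clock: 11.25
eef_pos: [585.0, 72.1, 122.4]
eef_rot: [-3.142, 0.0, 0.145]
wrist_force: [0.4, 0.1, 0.4]
finger_gap: 63.9
```

Request:
{"name": "drive_tool", "arguments": {"rows": [{"offset":[0,0,0],"spin":0,"jaw":30},{"offset":[0,0,0],"spin":0,"jaw":30},{"offset":[0,0,0],"spin":0,"jaw":30},{"offset":[0,0,0],"spin":0,"jaw":30},{"offset":[0,0,0],"spin":0,"jaw":30}]}}

```text
clock: 11.75
eef_pos: [585.1, 72.1, 123.1]
eef_rot: [3.142, -0.001, 0.145]
wrist_force: [-0.3, 0.1, 2.9]
finger_gap: 39.4
```

Request:
{"name": "drive_tool", "arguments": {"rows": [{"offset":[0,0,-4],"spin":0,"jaw":30},{"offset":[0,0,-6],"spin":0,"jaw":30},{"offset":[0,0,-8],"spin":0,"jaw":30},{"offset":[0,0,-8],"spin":0,"jaw":30},{"offset":[0,0,-8],"spin":0,"jaw":30},{"offset":[0,0,-8],"spin":0,"jaw":30},{"offset":[0,0,-6],"spin":0,"jaw":30},{"offset":[0,0,-2],"spin":0,"jaw":30},{"offset":[0,0,0],"spin":0,"jaw":30}]}}

```text
clock: 12.65
eef_pos: [585.0, 72.1, 172.9]
eef_rot: [3.142, -0.0, 0.145]
wrist_force: [0.6, -0.2, -1.7]
finger_gap: 39.8
```

```bash
python3 c.py side s3 200 130 360 250 5
```

```text
{'clock': np.float64(12.65), 'eef_pos': array([585.  ,  72.08, 172.9 ]), 'eef_rot': array([ 3.14, -0.  ,  0.14]), 'wrist_force': array([ 0.6 , -0.18, -1.71]), 'joints': array([0.06, 0.52, 1.53, 0.  , 1.09, 1.49])}
```

View pics/s3.png

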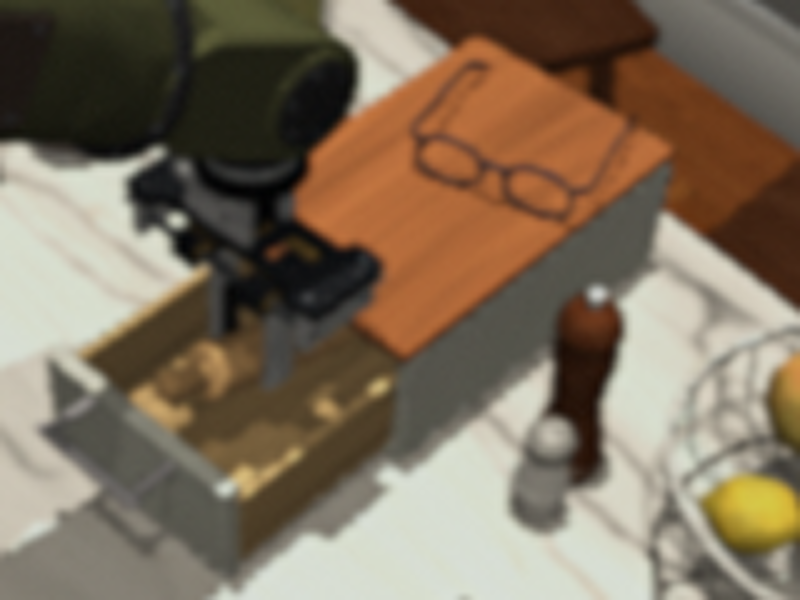

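The front handle now shows at (190,378) and the barrel end at (213,362). I'll measure the tilt.

```bash
cat > p.py <<'E'
from h import *
import sys
C=np.array([787,105]);a=np.radians(8.3);U=np.array([np.cos(a),np.sin(a)]);V=np.array([-U[1],U[0]])
lo,hi=int(sys.argv[1]),int(sys.argv[2])
for n in ['top','side']:
    W=cloud(cam(n)); d=W[...,:2]-C; u=d@U; v=d@V; z=W[...,2]; print(n)
    for uu in range(lo,hi,8):
        m=(abs(u-uu)<4)&(abs(v+3)<25)&(z>25)&(z<float(sys.argv[3]))
        if m.sum()>2: print(uu,m.sum(),'v',np.round(np.percentile(v[m],[5,95])),'z',np.round(np.percentile(z[m],[50,97])))
E
python3 p.py -345 -150 160
```

```text
top
-265 3 v [-11.  -5.] z [116. 116.]
-257 15 v [-17.   3.] z [112. 118.]
-249 29 v [-22.  12.] z [112. 121.]
-241 10 v [-23.  11.] z [117. 121.]
-153 17 v [-26.  18.] z [121. 124.]
side
-313 131 v [-25.  19.] z [ 70. 101.]
-305 27 v [-25.  17.] z [ 99. 103.]
-297 5 v [-8. 12.] z [110. 113.]
-289 17 v [-11.   6.] z [117. 123.]
-281 14 v [-13.   2.] z [119. 124.]
-273 11 v [-13.  -0.] z [118. 120.]
-265 9 v [-11.  -2.] z [113. 118.]
-257 21 v [-19.   2.] z [ 98. 112.]
-249 44 v [-22.  13.] z [110. 121.]
-241 16 v [-22.   5.] z [111. 119.]
-233 21 v [-21.   7.] z [111. 117.]
-225 24 v [-22.   4.] z [108. 115.]
-217 51 v [-26.  21.] z [109. 147.]
-209 31 v [-16.  20.] z [107. 148.]
-201 20 v [-2. 19.] z [111. 156.]
-193 5 v [ 5. 20.] z [101. 153.]
-177 8 v [-22. -18.] z [76. 89.]
-169 3 v [-22. -22.] z [71. 76.]
-161 5 v [-23. -18.] z [68. 73.]
-153 5 v [-24. -19.] z [71. 74.]
```

The tilt is about 20° and the pin pivots in the pads with its rear end on the drawer floor, as planned. Now I'll draw it out slantwise.

Request:
{"name": "drive_tool", "arguments": {"rows": [{"offset":[-5,0,-4],"spin":0,"jaw":30},{"offset":[-5,0,-4],"spin":0,"jaw":30},{"offset":[-5,0,-4],"spin":0,"jaw":30},{"offset":[-5,0,-4],"spin":0,"jaw":30},{"offset":[-5,0,-4],"spin":0,"jaw":30},{"offset":[-5,0,-4],"spin":0,"jaw":30},{"offset":[-5,0,-4],"spin":0,"jaw":30},{"offset":[-5,0,-4],"spin":0,"jaw":30},{"offset":[-5,0,-4],"spin":0,"jaw":30},{"offset":[-5,0,-4],"spin":0,"jaw":30},{"offset":[-5,0,-4],"spin":0,"jaw":30},{"offset":[-5,0,-4],"spin":0,"jaw":30},{"offset":[0,0,0],"spin":0,"jaw":30}]}}

```text
clock: 14.1
eef_pos: [525.3, 63.4, 221.3]
eef_rot: [3.142, -0.001, 0.145]
wrist_force: [1.0, 0.0, -3.3]
finger_gap: 39.6
```

```bash
python3 p.py -390 -150 230
```

```text
top
-358 3 v [-22. -16.] z [94. 95.]
-350 13 v [-27.  18.] z [ 95. 176.]
-342 17 v [-13.   3.] z [177. 183.]
-334 19 v [-15.   5.] z [175. 179.]
-326 15 v [-13.   4.] z [171. 173.]
-318 10 v [-12.   2.] z [167. 170.]
-222 27 v [-23.  11.] z [136. 144.]
-214 30 v [-22.  13.] z [131. 138.]
-206 28 v [-23.  12.] z [127. 133.]
-198 27 v [-22.  12.] z [125. 134.]
-190 29 v [-23.  13.] z [121. 129.]
-182 29 v [-23.  12.] z [116. 123.]
-174 25 v [-22.  12.] z [114. 120.]
-166 29 v [-24.  14.] z [110. 118.]
-158 28 v [-21.  12.] z [109. 115.]
side
-358 28 v [-24.  20.] z [93. 96.]
-350 27 v [-20.  16.] z [161. 176.]
-342 16 v [-13.   3.] z [173. 179.]
-334 15 v [-13.  -0.] z [172. 177.]
-326 9 v [-14.  -3.] z [168. 172.]
-318 59 v [-19.  16.] z [ 84. 166.]
-310 142 v [-25.  19.] z [ 95. 164.]
-302 51 v [-23.  17.] z [160. 200.]
-294 26 v [-22.  18.] z [164. 229.]
-286 20 v [-23.   5.] z [158. 165.]
-278 50 v [-26.  21.] z [158. 215.]
-270 45 v [-13.  20.] z [162. 221.]
-262 23 v [-5. 21.] z [165. 214.]
-254 6 v [ 1. 18.] z [150. 160.]
-238 6 v [-22. -18.] z [124. 128.]
-230 7 v [-23. -20.] z [124. 128.]
-222 8 v [-24. -19.] z [116. 122.]
-214 8 v [-23. -18.] z [116. 124.]
-206 10 v [-23. -17.] z [108. 123.]
-198 11 v [-22. -16.] z [113. 119.]
-190 11 v [-22. -16.] z [105. 118.]
-182 14 v [-22. -14.] z [108. 116.]
-174 13 v [-21. -12.] z [105. 112.]
-166 10 v [-22. -10.] z [ 97. 108.]
-158 17 v [-24.  -7.] z [101. 119.]
```

The pin hangs at about 25°, free of the floor, with its rear end still under the top. I'll draw it on at a shallower slope for clearance from the edge.

Request:
{"name": "drive_tool", "arguments": {"rows": [{"offset":[-5,0,0],"spin":0,"jaw":30},{"offset":[-5,0,0],"spin":0,"jaw":30},{"offset":[-5,0,0],"spin":0,"jaw":30},{"offset":[-5,0,0],"spin":0,"jaw":30},{"offset":[-5,0,-2],"spin":0,"jaw":30},{"offset":[-5,0,-2],"spin":0,"jaw":30},{"offset":[-5,0,-2],"spin":0,"jaw":30},{"offset":[-5,0,-2],"spin":0,"jaw":30},{"offset":[-5,0,-2],"spin":0,"jaw":30},{"offset":[-5,0,-2],"spin":0,"jaw":30},{"offset":[-5,0,-2],"spin":0,"jaw":30},{"offset":[-5,0,-2],"spin":0,"jaw":30},{"offset":[-5,0,-2],"spin":0,"jaw":30},{"offset":[-5,0,-2],"spin":0,"jaw":30},{"offset":[-5,0,-2],"spin":0,"jaw":30},{"offset":[0,0,0],"spin":0,"jaw":30}], "force": 25}}

```text
clock: 15.8
eef_pos: [451.0, 52.5, 243.0]
eef_rot: [3.142, -0.0, 0.145]
wrist_force: [-0.9, -0.1, -1.8]
finger_gap: 39.3
```

```bash
python3 c.py side s4 160 110 320 230 5; python3 p.py -440 -140 260 | awk 'NR%1==0'
```

```text
{'clock': np.float64(15.8), 'eef_pos': array([450.99,  52.52, 242.97]), 'eef_rot': array([ 3.14, -0.  ,  0.14]), 'wrist_force': array([-0.94, -0.09, -1.84]), 'joints': array([ 0.04,  0.15,  1.85, -0.  ,  1.14,  1.46])}
top
-424 10 v [-13.   3.] z [195. 200.]
-416 17 v [-15.   3.] z [198. 202.]
-408 5 v [-13.   2.] z [198. 199.]
-312 33 v [-26.  19.] z [160. 168.]
-304 39 v [-23.  19.] z [158. 164.]
-296 31 v [-22.  11.] z [156. 163.]
-288 31 v [-23.  13.] z [154. 161.]
-280 30 v [-23.  12.] z [149. 154.]
-272 31 v [-21.  14.] z [145. 153.]
-264 32 v [-23.  13.] z [142. 150.]
-256 30 v [-22.  12.] z [139. 146.]
-248 30 v [-23.  13.] z [135. 141.]
-240 29 v [-22.  11.] z [131. 141.]
-232 27 v [-22.  13.] z [128. 134.]
-224 29 v [-23.  11.] z [124. 130.]
-216 17 v [-16.   6.] z [124. 128.]
-208 15 v [-13.   8.] z [108. 115.]
-200 14 v [-15.   2.] z [104. 108.]
-192 15 v [-14.   5.] z [101. 109.]
-184 10 v [-12.   2.] z [100. 107.]
-152 31 v [-24.  19.] z [120. 123.]
-144 37 v [-27.  18.] z [121. 126.]
side
-424 17 v [-12.   3.] z [193. 197.]
-416 21 v [-14.  -0.] z [196. 200.]
-408 11 v
[... 364 characters left out ...]
20.] z [149. 154.]
-312 124 v [-25.  18.] z [ 67. 138.]
-304 27 v [-22.   1.] z [100. 148.]
-296 8 v [-22. -19.] z [141. 147.]
-288 11 v [-22. -16.] z [137. 146.]
-280 12 v [-23. -16.] z [135. 144.]
-272 13 v [-22. -14.] z [135. 141.]
-264 16 v [-22. -14.] z [131. 142.]
-256 11 v [-21. -12.] z [128. 136.]
-248 16 v [-23.  -9.] z [125. 133.]
-240 17 v [-23.  -7.] z [125. 133.]
-232 17 v [-23.  -8.] z [117. 131.]
-224 15 v [-21.  -2.] z [122. 128.]
-216 10 v [-18.   5.] z [121. 124.]
-208 4 v [-11.  -5.] z [102. 106.]
-200 10 v [-12.   3.] z [102. 107.]
-192 13 v [-14.   0.] z [100. 104.]
-184 4 v [-11.  -5.] z [ 97. 102.]
-152 34 v [-24.  19.] z [117. 121.]
-144 25 v [-24.  20.] z [119. 122.]
```

View pics/s4.png

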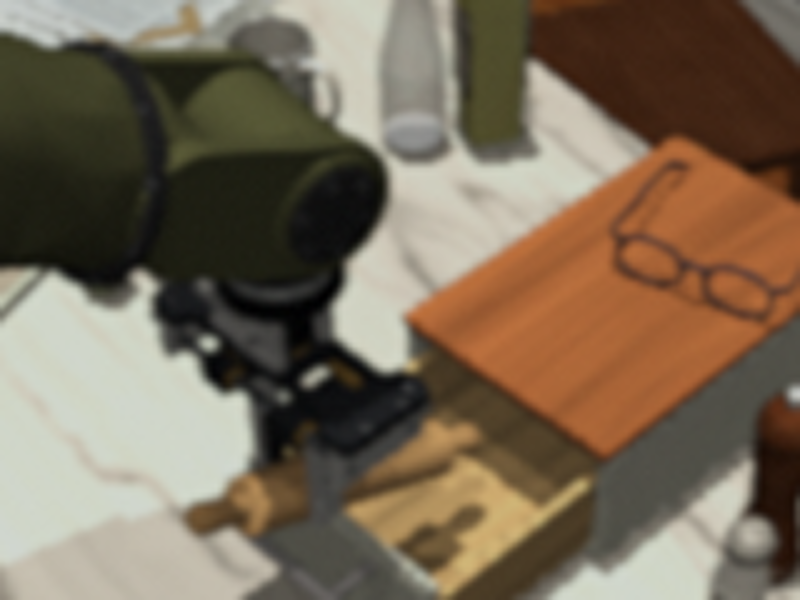

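The side crop shows the pin clear of the unit. Its front tip is at (195,520) and its rear tip at (470,437), in front of the top's edge, with a tilt of about 23°. I'll lift it straight up with a firm grip, then measure the board.

Request:
{"name": "drive_tool", "arguments": {"rows": [{"offset":[0,0,0],"spin":0,"jaw":30},{"offset":[0,0,-8],"spin":0,"jaw":30},{"offset":[0,0,-14],"spin":0,"jaw":30},{"offset":[0,0,-14],"spin":0,"jaw":30},{"offset":[0,0,-14],"spin":0,"jaw":30},{"offset":[0,0,-14],"spin":0,"jaw":30},{"offset":[0,0,-14],"spin":0,"jaw":30},{"offset":[0,0,-14],"spin":0,"jaw":30},{"offset":[0,0,-14],"spin":0,"jaw":30},{"offset":[0,0,-8],"spin":0,"jaw":30},{"offset":[0,0,0],"spin":0,"jaw":30}], "force": 50}}

```text
clock: 17.05
eef_pos: [451.6, 52.6, 357.7]
eef_rot: [3.141, -0.002, 0.145]
wrist_force: [-0.4, 0.8, -2.1]
finger_gap: 39.2
```

```bash
cat > bd.py <<'E'
from h import *
for n in ['top','side']:
    c=cam(n); W=cloud(c); hsv=cv2.cvtColor(c['color'],cv2.COLOR_BGR2HSV)
    m=((hsv[...,1]>90)&(abs(W[...,2]-18)<10)&(abs(W[...,0]-480)<160)&(abs(W[...,1]+270)<190)).astype(np.uint8)
    m=cv2.morphologyEx(m,cv2.MORPH_OPEN,np.ones((3,3)))
    k,l,st,_=cv2.connectedComponentsWithStats(m); i=1+np.argmax(st[1:,4]); p=W[l==i]
    r=cv2.minAreaRect(p[:,:2].astype(np.float32)); print(n,st[i,4],np.round(r[0],1),np.round(r[1]),round(r[2],1),'z',np.median(p[:,2]),'pct',np.percentile(p[:,0],[1,99]),np.percentile(p[:,1],[1,99]))
E
python3 bd.py
```

```text
top 3691 [ 502.6 -280.5] [251. 194.] 86.9 z 18.876258703565732 pct [407.36956108 597.83911284] [-403.13260154 -162.9882615 ]
side 5531 [ 499.9 -273.3] [276. 199.] 87.2 z 16.791936684066815 pct [400.35771488 595.8177127 ] [-409.80544199 -140.49882378]
```

Request:
{"name": "drive_tool", "arguments": {"rows": [{"offset":[0,0,0],"spin":-3.6,"jaw":30},{"offset":[0,0,0],"spin":-7.5,"jaw":30},{"offset":[0,0,0],"spin":-7.5,"jaw":30},{"offset":[0,0,0],"spin":-7.5,"jaw":30},{"offset":[0,0,0],"spin":-7.5,"jaw":30},{"offset":[0,0,0],"spin":-7.5,"jaw":30},{"offset":[0,0,0],"spin":-7.5,"jaw":30},{"offset":[0,0,0],"spin":-7.5,"jaw":30},{"offset":[0,0,0],"spin":-7.5,"jaw":30},{"offset":[0,0,0],"spin":-7.5,"jaw":30},{"offset":[0,0,0],"spin":-7.5,"jaw":30},{"offset":[0,0,0],"spin":0,"jaw":30}]}}

```text
clock: 18.35
eef_pos: [451.3, 52.6, 356.0]
eef_rot: [-3.141, 0.0, 1.519]
wrist_force: [0.4, 0.7, -2.2]
finger_gap: 39.1
```

Request:
{"name": "drive_tool", "arguments": {"rows": [{"offset":[-10,2,0],"spin":0,"jaw":30},{"offset":[-20,3.5,0],"spin":0,"jaw":30},{"offset":[-24,4.5,0],"spin":0,"jaw":30},{"offset":[-24,4.5,0],"spin":0,"jaw":30},{"offset":[-24,4.5,0],"spin":0,"jaw":30},{"offset":[-24,4.5,0],"spin":0,"jaw":30},{"offset":[-24,4.5,0],"spin":0,"jaw":30},{"offset":[-24,4.5,0],"spin":0,"jaw":30},{"offset":[-24,4.5,0],"spin":0,"jaw":30},{"offset":[-24,4.5,0],"spin":0,"jaw":30},{"offset":[-24,4.5,0],"spin":0,"jaw":30},{"offset":[-24,4.5,0],"spin":0,"jaw":30},{"offset":[-24,4.5,0],"spin":0,"jaw":30},{"offset":[-24,4.5,0],"spin":0,"jaw":30},{"offset":[-24,4.5,0],"spin":0,"jaw":30},{"offset":[-24,4.5,0],"spin":0,"jaw":30},{"offset":[0,0,0],"spin":0,"jaw":30},{"offset":[0,0,0],"spin":0,"jaw":30}]}}

```text
clock: 20.15
eef_pos: [499.7, -317.3, 356.0]
eef_rot: [-3.141, -0.001, 1.513]
wrist_force: [-0.4, 0.5, -2.5]
finger_gap: 39.1
```

```bash
python3 c.py side s5 160 130 400 330 3; cat > q.py <<'E'
from h import *
import sys
B=np.array([501,-273]);L=np.array([.054,.9985]);N=np.array([.9985,-.054])
s=manip.read_state(); e=np.array(s['eef_pos']); print('tcp l,n,z',(e[:2]-B)@L,(e[:2]-B)@N,e[2],s['finger_gap'],np.round(s['wrist_force'],1))
for n in ['top','side']:
    W=cloud(cam(n)); d=W[...,:2]-B; u=d@L; v=d@N; z=W[...,2]; print(n)
    for uu in range(-200,160,12):
        m=(abs(u-uu)<6)&(abs(v)<25)&(z>30)&(z<float(sys.argv[1]))
        if m.sum()>4: print(uu,m.sum(),'n',np.round(np.percentile(v[m],[5,95])),'z',np.round(np.percentile(z[m],[50,97])))
E
python3 q.py 400
```

```text
{'clock': np.float64(20.15), 'eef_pos': array([ 499.65, -317.26,  355.98]), 'eef_rot': array([-3.14, -0.  ,  1.51]), 'wrist_force': array([-0.44,  0.53, -2.46]), 'joints': array([-0.63,  0.36,  1.32,  0.  ,  1.46, -0.57])}
tcp l,n,z -43.652017104016714 1.1401645711895867 356.2930161256083 39.08822978253921 [ 0.6 -0.6 -2.2]
top
-56 19 n [-5. 17.] z [295. 299.]
-44 50 n [-18.  19.] z [288. 296.]
-32 93 n [-22.  22.] z [284. 311.]
-20 135 n [-16.  23.] z [290. 399.]
-8 74 n [-22.  20.] z [275. 381.]
4 63 n [-17.  18.] z [268. 275.]
16 63 n [-18.  17.] z [264. 270.]
28 65 n [-19.  19.] z [258. 264.]
40 61 n [-16.  19.] z [252. 261.]
52 61 n [-17.  18.] z [247. 254.]
64 57 n [-18.  18.] z [242. 248.]
76 57 n [-15.  15.] z [237. 244.]
88 24 n [-7.  8.] z [221. 225.]
100 31 n [-8. 10.] z [218. 223.]
112 21 n [-8.  7.] z [214. 221.]
side
-128 28 n [-9.  4.] z [306. 311.]
-116 48 n [-10.   6.] z [309. 313.]
-104 34 n [-10.   4.] z [304. 309.]
-92 74 n [-17.  14.] z [290. 302.]
-80 127 n [-23.  22.] z [301. 378.]
-68 214 n [-20.  22.] z [372. 399.]
-56 131 n [-24.  23.] z [295. 372.]
-44 64 n [-12.  21.] z [292. 346.]
-32 8 n [ 6. 22.] z [321. 327.]
28 5 n [-20. -16.] z [235. 236.]
40 6 n [-20. -19.] z [230. 235.]
52 12 n [-20. -18.] z [230. 235.]
64 20 n [-20. -15.] z [229. 239.]
76 17 n [-19. -11.] z [232. 236.]
88 8 n [-12.  -2.] z [220. 235.]
100 29 n [-11.   5.] z [216. 220.]
112 15 n [-11.   4.] z [212. 215.]
```

View pics/s5.png

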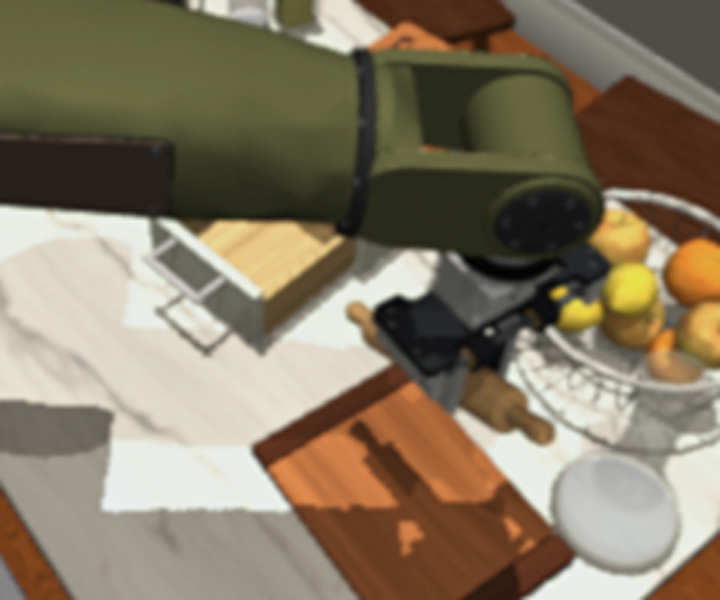

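The drawer is still open, and the pin hangs over the board at about 23° tilt. In the crop its rear tip is at (358,315) and its front tip at (540,430). I'll lower it so the board levels it, then slide the loose jaws to its middle and regrip.

Request:
{"name": "drive_tool", "arguments": {"rows": [{"offset":[0,0,10],"spin":0,"jaw":30},{"offset":[0,0,20],"spin":0,"jaw":30},{"offset":[0,0,22],"spin":0,"jaw":30},{"offset":[0,0,22],"spin":0,"jaw":30},{"offset":[0,0,22],"spin":0,"jaw":30},{"offset":[0,0,22],"spin":0,"jaw":30},{"offset":[0,0,20],"spin":0,"jaw":30},{"offset":[0,0,15],"spin":0,"jaw":30},{"offset":[0,0,7],"spin":0,"jaw":30},{"offset":[0,0,0],"spin":0,"jaw":30}]}}

```text
clock: 21.3
eef_pos: [499.9, -316.4, 195.9]
eef_rot: [-3.141, -0.001, 1.517]
wrist_force: [0.3, 0.3, -2.2]
finger_gap: 39.1
```

Request:
{"name": "drive_tool", "arguments": {"rows": [{"offset":[0,0,0],"spin":0,"jaw":30},{"offset":[0,0,5],"spin":0,"jaw":30},{"offset":[0,0,5],"spin":0,"jaw":30},{"offset":[0,0,5],"spin":0,"jaw":30},{"offset":[0,0,5],"spin":0,"jaw":30},{"offset":[0,0,5],"spin":0,"jaw":30},{"offset":[0,0,5],"spin":0,"jaw":30},{"offset":[0,0,5],"spin":0,"jaw":30},{"offset":[0,0,5],"spin":0,"jaw":30},{"offset":[0,0,0],"spin":0,"jaw":30}], "force": 12}}

```text
clock: 22.3
eef_pos: [499.9, -316.4, 155.8]
eef_rot: [-3.141, -0.001, 1.517]
wrist_force: [0.2, 0.4, -1.9]
finger_gap: 39.4
```

```bash
python3 q.py 200|grep -v side | head -22
```

```text
tcp l,n,z -43.37990414213953 1.2265280436002828 155.79423294865302 39.38023883271077 [ 0.2  0.4 -1.9]
top
-56 5 n [ 7. 19.] z [87. 92.]
-44 24 n [-18.  19.] z [85. 92.]
-32 54 n [-21.  18.] z [82. 92.]
-20 66 n [-16.  23.] z [ 84. 191.]
-8 47 n [-20.  21.] z [ 79. 175.]
4 43 n [-16.  17.] z [75. 81.]
16 43 n [-17.  17.] z [71. 77.]
28 46 n [-18.  19.] z [67. 74.]
40 40 n [-19.  19.] z [64. 73.]
52 44 n [-19.  19.] z [63. 68.]
64 44 n [-16.  18.] z [59. 66.]
76 38 n [-17.  18.] z [56. 64.]
88 21 n [-7.  7.] z [43. 57.]
100 22 n [-8. 10.] z [42. 46.]
112 23 n [-8.  9.] z [38. 43.]
124 5 n [-4.  5.] z [36. 43.]
-128 37 n [-10.   6.] z [ 94. 101.]
-116 35 n [-11.   7.] z [ 94. 100.]
-104 24 n [-9.  5.] z [90. 94.]
-92 73 n [-19.  14.] z [87. 96.]
```

Request:
{"name": "drive_tool", "arguments": {"rows": [{"offset":[0,0,5],"spin":0,"jaw":30},{"offset":[0,0,5],"spin":0,"jaw":30},{"offset":[0,0,5],"spin":0,"jaw":30},{"offset":[0,0,5],"spin":0,"jaw":30},{"offset":[0,0,4],"spin":0,"jaw":30},{"offset":[0,0,3],"spin":0,"jaw":30},{"offset":[0,0,3],"spin":0,"jaw":30},{"offset":[0,0,0],"spin":0,"jaw":30}]}}

```text
clock: 23.2
eef_pos: [500.0, -316.5, 126.2]
eef_rot: [-3.141, -0.0, 1.517]
wrist_force: [0.4, 0.2, -1.0]
finger_gap: 39.8
```

```bash
python3 q.py 110
```

```text
tcp l,n,z -43.48901396269143 1.3129317460426257 126.23251921801123 39.753282578712145 [ 0.4  0.2 -1. ]
top
-44 22 n [-20.  18.] z [54. 63.]
-32 42 n [-22.  18.] z [57. 63.]
-20 36 n [-17.  18.] z [56. 62.]
-8 41 n [-17.  17.] z [58. 63.]
4 35 n [-18.  17.] z [55. 61.]
16 43 n [-18.  19.] z [56. 62.]
28 39 n [-19.  19.] z [55. 63.]
40 43 n [-19.  19.] z [56. 62.]
52 35 n [-16.  19.] z [55. 61.]
64 41 n [-16.  18.] z [56. 63.]
76 39 n [-17.  18.] z [55. 62.]
88 31 n [-12.  12.] z [47. 62.]
100 16 n [-8.  7.] z [47. 52.]
112 20 n [-8. 10.] z [49. 54.]
124 16 n [-8.  9.] z [45. 52.]
side
-128 40 n [-10.   5.] z [46. 50.]
-116 33 n [-10.   7.] z [47. 51.]
-104 25 n [-9.  5.] z [47. 49.]
-92 67 n [-18.  13.] z [49. 60.]
-80 60 n [-19.  11.] z [55. 61.]
-68 60 n [-19.  13.] z [55. 60.]
-56 76 n [-23.  22.] z [55. 80.]
-44 21 n [-16.  22.] z [ 67. 102.]
28 11 n [-9.  9.] z [55. 58.]
40 36 n [-15.  13.] z [55. 58.]
52 48 n [-20.  13.] z [54. 60.]
64 48 n [-20.  11.] z [54. 60.]
76 47 n [-19.  11.] z [54. 58.]
88 20 n [-18.   6.] z [53. 58.]
100 22 n [-9.  6.] z [44. 47.]
112 23 n [-10.   5.] z [46. 49.]
124 11 n [-11.   2.] z [44. 46.]
```

The pin is level on the board, with the barrel from l≈-92 to +89. I'll open slightly so the jaws still cage it, slide 43 mm to the middle, and regrip firmly.

Request:
{"name": "drive_tool", "arguments": {"rows": [{"offset":[0,0,0],"spin":0,"jaw":50},{"offset":[0,0,0],"spin":0,"jaw":50},{"offset":[0,0,3],"spin":0,"jaw":50},{"offset":[0,0,3],"spin":0,"jaw":50},{"offset":[6,0,0],"spin":0,"jaw":50},{"offset":[9,0,0],"spin":0,"jaw":50},{"offset":[9,0,0],"spin":0,"jaw":50},{"offset":[9,0,0],"spin":0,"jaw":50},{"offset":[6,0,0],"spin":0,"jaw":50},{"offset":[3,0,0],"spin":0,"jaw":50},{"offset":[0,0,0],"spin":0,"jaw":50},{"offset":[0,0,0],"spin":0,"jaw":50}]}}

```text
clock: 24.5
eef_pos: [502.3, -274.8, 120.7]
eef_rot: [3.141, 0.0, 1.517]
wrist_force: [-0.5, 0.0, -0.1]
finger_gap: 49.7
```

```bash
sed -i 's/-200,160,12/-156,156,4/' q.py; python3 q.py 80 | awk '/tcp|top|side/||($1<-76)||($1>76)'
```

```text
tcp l,n,z -1.7061142382065462 1.4426951145238212 120.73012374600738 49.69482030007351 [-0.5  0.  -0.1]
top
80 45 n [-17.  17.] z [55. 64.]
84 37 n [-14.  15.] z [53. 62.]
88 32 n [-14.  14.] z [47. 63.]
92 15 n [-7.  7.] z [45. 52.]
96 16 n [-7.  7.] z [47. 51.]
100 20 n [-7.  7.] z [48. 51.]
104 22 n [-8.  9.] z [48. 52.]
108 22 n [-8. 10.] z [48. 52.]
112 18 n [-8. 10.] z [50. 52.]
116 18 n [-8.  9.] z [49. 52.]
120 21 n [-8.  9.] z [46. 51.]
124 15 n [-8.  9.] z [46. 50.]
128 9 n [-7.  8.] z [44. 48.]
side
-136 18 n [-8.  7.] z [42. 50.]
-132 30 n [-10.   7.] z [42. 49.]
-128 42 n [-11.   7.] z [44. 50.]
-124 35 n [-11.   7.] z [46. 49.]
-120 33 n [-10.   5.] z [46. 49.]
-116 32 n [-10.   5.] z [45. 49.]
-112 28 n [-10.   5.] z [45. 48.]
-108 28 n [-9.  5.] z [44. 48.]
-104 25 n [-8.  4.] z [44. 48.]
-100 26 n [-8.  5.] z [44. 46.]
-96 54 n [-17.  13.] z [45. 57.]
-92 67 n [-19.  14.] z [47. 58.]
-88 76 n [-19.  13.] z [50. 58.]
-84 60 n [-20.  12.] z [53. 59.]
-80 58 n [-20.  12.] z [53. 59.]
80 28 n [-13.  13.] z [55. 59.]
84 22 n [-13.  14.] z [55. 58.]
88 16 n [-13.  12.] z [52. 58.]
92 11 n [-10.   7.] z [46. 53.]
96 16 n [-9.  3.] z [44. 47.]
100 20 n [-10.   5.] z [44. 47.]
104 27 n [-10.   7.] z [43. 48.]
108 27 n [-10.   8.] z [44. 50.]
112 27 n [-10.   7.] z [45. 50.]
116 23 n [-11.   6.] z [45. 50.]
120 20 n [-9.  6.] z [45. 49.]
124 13 n [-10.   5.] z [45. 48.]
128 6 n [-7.  3.] z [45. 47.]
```

Request:
{"name": "drive_tool", "arguments": {"rows": [{"offset":[0,0,0],"spin":0,"jaw":30},{"offset":[0,0,0],"spin":0,"jaw":30},{"offset":[0,0,0],"spin":0,"jaw":30},{"offset":[0,0,0],"spin":0,"jaw":30},{"offset":[0,0,-4],"spin":0,"jaw":30},{"offset":[0,0,-8],"spin":0,"jaw":30},{"offset":[0,0,-10],"spin":0,"jaw":30},{"offset":[0,0,-10],"spin":0,"jaw":30},{"offset":[0,0,-10],"spin":0,"jaw":30},{"offset":[0,0,-10],"spin":0,"jaw":30},{"offset":[1,0,-10],"spin":0,"jaw":30},{"offset":[1,0,-10],"spin":0,"jaw":30},{"offset":[0,0,-8],"spin":0,"jaw":30},{"offset":[0,0,-5],"spin":0,"jaw":30},{"offset":[0,0,0],"spin":0,"jaw":30},{"offset":[0,0,0],"spin":0,"jaw":30},{"offset":[0,0,0],"spin":0,"jaw":30}], "force": 55}}

```text
clock: 26.3
eef_pos: [502.3, -272.6, 205.1]
eef_rot: [-3.141, -0.0, 1.517]
wrist_force: [-0.7, 0.1, -2.4]
finger_gap: 39.2
```

```bash
sed -i 's/-156,156,4/-156,156,12/' q.py; python3 q.py 170; python3 c.py side s6 160 90 420 350 2
```

```text
tcp l,n,z 0.4813442466362113 1.2443832613587167 205.12201047284975 39.19760586345353 [-0.7  0.1 -2.4]
top
0 6 n [-17.  17.] z [137. 139.]
12 51 n [-21.  18.] z [139. 148.]
24 44 n [-18.  17.] z [139. 146.]
36 43 n [-18.  17.] z [141. 146.]
48 45 n [-19.  17.] z [141. 148.]
60 47 n [-18.  19.] z [141. 147.]
72 47 n [-16.  18.] z [140. 147.]
84 47 n [-17.  18.] z [137. 145.]
96 21 n [-8.  8.] z [129. 135.]
108 19 n [-8.  8.] z [131. 135.]
120 24 n [-9.  8.] z [133. 138.]
132 5 n [-5.  7.] z [129. 136.]
side
-132 25 n [-10.   5.] z [127. 131.]
-120 34 n [-11.   5.] z [130. 133.]
-108 35 n [-10.   5.] z [129. 132.]
-96 50 n [-16.  10.] z [128. 139.]
-84 75 n [-20.  13.] z [137. 143.]
-72 67 n [-20.  11.] z [137. 142.]
-60 65 n [-19.  10.] z [138. 143.]
-48 60 n [-19.  13.] z [137. 143.]
-36 65 n [-19.  10.] z [137. 143.]
-24 62 n [-20.  13.] z [138. 142.]
-12 89 n [-23.  22.] z [138. 165.]
0 30 n [-16.  20.] z [140. 161.]
84 19 n [-9. 11.] z [140. 142.]
96 12 n [-8.  4.] z [127. 132.]
108 27 n [-10.   5.] z [129. 132.]
120 25 n [-11.   8.] z [129. 136.]
132 7 n [-8.  5.] z [128. 131.]
{'clock': np.float64(26.4), 'eef_pos': array([ 502.32, -272.63,  205.24]), 'eef_rot': array([-3.14, -0.  ,  1.52]), 'wrist_force': array([ 0.14,  0.34, -2.38]), 'joints': array([-0.56,  0.44,  1.56, -0.  ,  1.14, -0.51])}
```

View pics/s6.png

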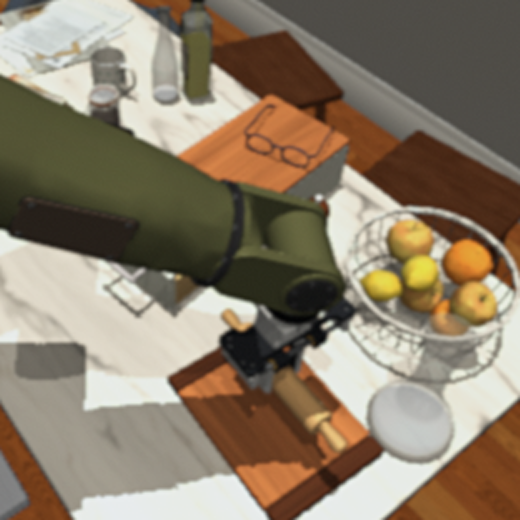

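The pin is level over the middle of the board, with its underside about 85 mm above it. I'll do one last check of the drawer and bystanders, then hand in.

```bash
python3 b.py | grep -E "top |side|salt|pepper|clip|spice"; python3 - <<'E'
from h import *
C=np.array([787,105]);a=np.radians(8.3);U=np.array([np.cos(a),np.sin(a)]);V=np.array([-U[1],U[0]])
W=cloud(cam('top'));d=W[...,:2]-C;u=d@U;v=d@V;z=W[...,2]
m=(u>-335)&(u<-290)&(abs(v)<90)&(abs(z-100)<8); print('panel',m.sum(),np.percentile(u[m],[3,50,97]) if m.any() else '')
print(manip.sign_off())
E
```

```text
top unit top [788. 104.] [310. 200.] 8.375720024108887 120.95424307616425
salt [ 690.  758. -121.  -63.  174.]
pepper [ 733.  780. -103.  -60.  174.]
clip [617. 687. 395. 461. 124.]
spice [501. 618. 421. 473. 112.]
side unit top [808. 110.] [270. 202.] 8.44981861114502 119.18326421069905
panel 247 [-327.65801071 -307.77063338 -300.51289408]
the job is handed in; nothing more can be done
None
  return _methods._mean(a, axis=axis, dtype=dtype,
  ret = um.true_divide(
Traceback (most recent call last):
  File "b.py", line 10, in <module>
    print('bar',m.sum(),np.round(np.median(W[m],0)),np.percentile(y[m],[2,98]),np.percentile(x[m],[2,98]),np.polyfit(y[m],x[m],1))
                                                    ~~~~~~~~~~~~~^^^^^^^^^^^^^
IndexError: index -1 is out of bounds for axis 0 with size 0
```

I handed the job in at about 26.5 s, with the rolling pin held level over the middle of the pastry board. I pulled the drawer to its stop and gripped the pin ahead of its middle. I tipped its front end up to about 25°, drew it slantwise out of the opening and carried it to the board. To level it I set it down on the board for a moment, slid the jaws to its middle, regripped at 55 N and lifted it.

**Last checks:**
- **Pin:** it is level to within the camera noise, about 2 mm from the board's centre as measured. Its underside is about 85 mm above the board.
- **Drawer:** still fully out, with the panel's inner face at -301 mm along the unit.
- **Bystanders:** the top camera shows salt shaker, pepper mill, clip jar and spice jar within about 3 mm of where they started.

**Checks that failed or disagreed:**
- **Side camera recheck:** my last recheck of the bystanders from the side camera crashed because the arm hid the unit from it. That left only the top camera for this check.
- **Close pass:** while drawing the pin out, its upper side passed very near the front edge of the unit's top and may have brushed it. The wrist force stayed near the pin's own weight, about 3 N.
- **Drawer stop:** the wrist force in x read 38.6 N while I held the drawer against its stop, mostly fore-and-aft, through the closed fingers on the handle. The total was about 46 N, against the 120 N wrist limit.

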